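# Load the topping mill and hold its lid at the run mark

### The arm

A 6-joint arm with a two-finger parallel gripper is mounted at the origin on the work surface. World frame = base frame: x ahead of the robot, y to its left, z up, the work surface at z = 0. Lengths are in mm, angles in rad, forces in N, time in s.
With the tool pointing down it reaches from about 325 to 775 mm from the base axis. Payload 5.5 kg.
Tool frame: the origin (TCP) lies on the mounting face of the last link; the fingertips stand 182 mm ahead of it and the grasp point (between the pads) lies 163 mm ahead of it (env.pinch_z is the distance from the TCP to the grasp point, in mm); z points along the fingers, y is the line along which they close (so a half turn about z gives the same grasp; the last joint's range is limited). The gripper opens to 88 mm and grips with 3 to 60 N. Pads are 20 mm wide; open, the fingers measure 115 mm over their backs; the gripper's body (75 mm by 178 mm) begins 61 mm behind the grasp point.
Start: joints at [-1.32, 0.091, 1.231, -0, 1.82, -0.057], TCP at [181.778, -571.817, 404.631] pointing down, gripper open.
Joint ranges: [-2.87, 2.87], [-0.86, 2.18], [0.17, 2.46], [-1.51, 4.65], [0.06, 2.69], [-2.65, 2.65]. Speed limits (rad/s): [2.57, 2.57, 3.01, 3.14, 3.14, 3.14].

### API

Orientations are given as a 3x3 rotation matrix whose columns are the frame's x, y, z axes.
In Python, from bench import env, viewer, job_done, boxes_of gives the robot as it stands. The module is installed in compiled form; this text tells all that it offers.
- The arm moves only by the shell command python3 -m inch 'ROWS' [FORCE]. ROWS is JSON, one flat list of numbers, 7 for each row, row after row: the shift along the world's x, y, z in units of 30 mm (1.0 is 30 mm), then the turn, a rotation vector about the world's x, y, z in units of 6 degrees (1.0 is 6 degrees), then the opening, from 0 (shut) to 1 (fully open). A call has exactly 8 rows; each row shifts and turns the commanded pose from where the row before left it; what a row does not reach is not made up. A row lasts 1/10 s, in which the tool goes at most 50 mm and 8.59 degrees, less where a joint would pass 70% of its speed; a pose out of reach is approached as far as the arm can. A call with a number of a shift or a turn outside -1 to 1 is refused whole. A call with a gripper value outside its range is refused whole. The fingers move at their own pace and stop on an object; FORCE is the grip in N (left out, the last holds). Time passes only in rows, so rows that do not move let the fingers close, or fill a call up. It gives the time, the measured TCP pose, the force, the opening and the grip force at its end, in the units of the state.
- env.read_state(): the state, without advancing time (a new reading comes with each control period).
- viewer.capture(name): name is "scene" or "top" or "wrist"; returns a dict with "frame" (420x560x3 uint8, blue, green, red), "fx", "fy", "cx", "cy" (pixels), "R" (3x3) and "t" (3): a world point X has camera coordinates R X + t; the wrist camera has in their place "hand_eye" (4x4, takes a point from camera to tool coordinates, whose origin is the TCP and whose axes are the flange's). Camera axes: x right, y down, z forward; pixel columns grow to the right and rows downward; lengths in mm; the calibration is good to about 2 mm. A picture is of the moment at which its call begins: read the wrist's pose just before it. There is no depth.
- job_done(): hands the job in; it is judged then, once.
Trained networks look in the newest picture that a camera, given by its name, has taken for a name from the list of things; names that differ only in an ending like _2 or _b are one class to them, and where a whole thing is asked for, a point or a joint stands for the part that bears it (a point fixed in the world has none). Each returns a list of dicts, best first, with "p" (0 to 1); they miss things now and then, are a little off and sometimes report something else, mostly with a low value. They report only what shows in the picture. A call takes as long as a camera call. They do not tell look-alikes from the thing itself.
- boxes_of(label, camera): "bbox" ([left, top, width, height] in pixels, round what is visible of it).
The state is a dict: "clock": time; "joint_pos": joint angles; "joint_vel": joint speeds; "joint_torque": joint torques, N m; "eef_pos": TCP position; "orientation": TCP orientation; "ft_force": force on the tool from outside, world axes, zero at the start; "torque": the same for the moment, N m; "grip_width": opening from 0.0 (shut) to 1.0 (fully open); "grip_force": force on a finger pad.
Only numpy, scipy, OpenCV 4.12 (cv2) and the standard library are available. Lean on these libraries where they do the work, as an engineer would, in place of code of your own. Each camera call takes 0.05 s, during which the arm holds its last target. There are 200 camera calls.

### The job

Tip the scoop so that all four chocolate chunks fall through the mill's funnel into the narrow chamber below, and set the scoop back down upright on the counter, clear of the mill. Then put the bayonet lid into the funnel's mouth, lugs through the two gaps, and twist it clockwise to the half-way mark, 45 degrees, without going on to where the lock clicks. The lid is sprung: finish while still gripping it and holding it at the half-way mark, and leave the other things on the counter undisturbed.

Things in the scene. Friction and masses are not known exactly. Their poses are not given: they have to be found in the camera images.
- mill: Topping mill, fixed: grey base 150 x 130 mm, 26 mm high, thin legs, round aluminium vessel on the vertical axis through the origin (centre of underside, z up). Narrow chamber: inner radius 30 mm, floor at z = 30 mm, top at 78 mm; above it the funnel, inner radius 50 mm at z = 118 mm; above that the bayonet mouth with flat rim top at z = 136 mm, outer radius 57 mm.
- mill_mouth (a point): Centre of the mouth at rim-top height; axes as the mill's. The inward flange (top 7 mm of the rim) leaves an opening of radius 43 mm with two entry gaps on the +x and -x axis, 22 mm wide, open to radius 51 mm; under it the lugs turn. Anticlockwise turning is blocked 0.15 rad from the gaps.
- mill_half_mark (a point): Half-way (run) mark: thin dark bar on the outside of the rim, top at rim height, 64 mm from the axis, 45 degrees clockwise (from above) from the +x gap; a twin stands opposite. Each gap has two thin bars close together; the lock, 90 degrees clockwise of a gap, a wide block.
- run_ring (a joint): Sprung ring in the mouth, pushed by the lid's lugs; rad, 0 at rest, grows as the lid turns clockwise from above. Lid angle = ring + 0.14 (give or take 0.03) after 0.14 of free play: about 0.65 at the half-way mark. Spring 0.03 N m at 0, 0.08 at half-way; turns the lid back if let go. Lugs meet click pins from lid angle 1.0; lock clicks at ring 1.1.
- lid: Loose aluminium bayonet lid, 0.14 kg, right way up. Origin: centre of the plug's underside, z up. Plug radius 40 mm, z = 0 to 14.5 mm; two lugs on the +x and -x axis, 14 mm wide, to radius 48 mm, z = 0 to 6 mm; disc radius 52 mm, z = 14.5 to 20.5 mm, rests on the rim when seated (origin then 121.5 mm above the mill's). A half turn gives the same lid.
- lid_grip (a point): Point to grip on the lid's black bar, 44 mm above the lid's origin; axes as the lid's. The bar runs along x, in line with the lugs: 66 mm long, 14 mm thick along y, from 20.5 to 54.5 mm above the lid's origin.
- scoop: Loose aluminium scoop, 0.22 kg, level on the counter, four chunks in its pan. Origin: underside of the pan, z up. Pan x = -60 to +50 mm, 60 mm wide (inside 54), floor 3 mm; side walls and the back wall (x = +50 mm) 35 mm high; open at -x. The chunks slide out once the lip is tipped down 25 to 40 degrees. Centre of mass near x = +10 mm.
- scoop_lip (a point): Middle of the scoop's pouring lip, at x = -60 mm, z = 0 of the scoop; axes as the scoop's.
- scoop_grip (a point): Point to grip on the scoop's black handle bar, at x = +10 mm, z = 76 mm of the scoop; axes as the scoop's. The bar runs along x from -16 to +56 mm, 14 mm thick along y, z = 66 to 88 mm, on a post at its back end.
- chunk0: Dark chocolate chunk, 22 x 19 x 17 mm, rounded edges, about 11 g; origin at its centre. Starts in the scoop's pan.
- chunk1: Dark chocolate chunk, 21 x 20 x 18 mm, rounded edges, about 11 g; origin at its centre. Starts in the scoop's pan.
- chunk2: Dark chocolate chunk, 20 x 19 x 19 mm, rounded edges, about 11 g; origin at its centre. Starts in the scoop's pan.
- chunk3: Dark chocolate chunk, 23 x 18 x 17 mm, rounded edges, about 11 g; origin at its centre. Starts in the scoop's pan.
- seed_jar: Bystander: glass jar, radius 30 mm, 100 mm high; origin centre of underside. Not to be disturbed.
- sugar_shaker: Bystander: white shaker, radius 24 mm, 85 mm high; origin centre of underside. Not to be disturbed.
- napkins: Bystander: pack of paper napkins, 100 x 120 x 50 mm; origin centre of underside. Not to be disturbed.
- mug: Bystander: white mug, radius 38 mm, 85 mm high, handle at its +y; origin centre of underside. Not to be disturbed.
- spatula: Bystander: spatula 240 mm long lying along its x axis. Not to be disturbed.
- cup: Bystander: small steel bowl, radius 34 mm, 60 mm high; origin centre of underside. Not to be disturbed.
Things that resemble listed ones, but are neither listed nor needed, are in the scene too. What is shaped like the scoop but red or turquoise is not meant.

How it is judged (in metres and radians):
On the way, in this order (a step that is already met when the one before it is completed fails the run):
1. all four chunks lie in the narrow chamber below the funnel (z of chunk0 in the frame of mill between 0.03 and 0.082 m and horizontal distance between each of chunk0, chunk1, chunk2, chunk3 and mill below 0.033 m and z of chunk1 in the frame of mill between 0.03 and 0.082 m and z of chunk2 in the frame of mill between 0.03 and 0.082 m and z of chunk3 in the frame of mill between 0.03 and 0.082 m), for 0.2 s.
2. the scoop stands upright on the counter, let go, clear of the mill (height (world z) of scoop below 0.006 m and angle between scoop's own z axis and vertical below 0.08 rad and contact force between scoop and mill below 0.05 N and contact force between scoop and the arm below 0.05 N and contact force between scoop and the fingers below 0.05 N), for 0.2 s.
3. the lid is seated in the mouth with its lugs through the gaps, not yet at the half-way mark (z of lid in the frame of mill between 0.117 and 0.125 m and horizontal distance between lid and mill below 0.006 m and angle between lid's own z axis and vertical below 0.08 rad and value of joint run_ring below 0.45 rad), for 0.05 s.
At the end, for the whole second after the job is handed in: All chunks in the chamber; scoop released, level on the counter, clear of the mill; lid seated (height within 3.5 mm, centre within 6 mm, level within 0.08 rad), turned clockwise to 45 degrees give or take 8.6, at rest and still gripped (over 1 N) (all of step 1 and all of step 2 and z of lid in the frame of mill between 0.117 and 0.125 m and horizontal distance between lid and mill below 0.006 m and angle between lid's own z axis and vertical below 0.08 rad and angle between the x axis of lid and the x axis of mill, either way round between 0.635 and 0.935 rad and value of joint run_ring between 0.42 and 0.95 rad and angular speed of lid below 0.1 rad/s and contact force between the fingers and lid above 1 N); the arm keeps its last pose, push and grip.
It fails at once if the lid is turned until the lock clicks (value of joint run_ring above 1.1 rad).
It fails at once if a bystander is shoved or knocked over (distance of any of seed_jar, sugar_shaker, napkins, mug, spatula, cup from where it was at the start of the episode above 0.03 m).
It also fails if it takes over 72 s, if anything falls off the work surface, if the arm or the gripper's body presses on something with over 40 N, if the wrist force passes 120 N, or if a joint passes its speed limit or range.

## Working session

There is one attempt and no reset: what is moved stays moved. The work goes in short steps, Python scripts to look and compute and a shell command to move; the robot and the scene stay as the last step left them, time stands still between calls to the robot, and variables do not carry over. Pictures are saved under pics/ and viewed, at most 12 in all, crops included, and the job is handed in when it is done.

```bash
mkdir -p pics
cat > h.py <<'E'
import numpy as np, cv2
from bench import env, viewer, job_done, boxes_of
def ray(c,u,v):
    d=np.array([(u-c['cx'])/c['fx'],(v-c['cy'])/c['fy'],1.])
    if 'R' in c and 'hand_eye' not in c:
        R=np.array(c['R']);return -R.T@np.array(c['t']),R.T@d
    s=c['st'];H=np.array(c['hand_eye']);Ro=np.array(s['orientation'])
    return Ro@H[:3,3]+np.array(s['eef_pos']),Ro@H[:3,:3]@d
def at(c,u,v,z):
    o,d=ray(c,u,v);return (o+d*(z-o[2])/d[2]).round(1)
def cap(n):
    s=env.read_state();c=viewer.capture(n);c['st']=s;return c
def proj(c,X):
    X=np.array(X,float)
    if 'hand_eye' in c:
        s=c['st'];H=np.array(c['hand_eye']);p=np.array(s['orientation']).T@(X-np.array(s['eef_pos']));p=H[:3,:3].T@(p-H[:3,3])
    else: p=np.array(c['R'])@X+np.array(c['t'])
    return np.array([p[0]/p[2]*c['fx']+c['cx'],p[1]/p[2]*c['fy']+c['cy']]).round(1)
E
python3 - <<'E'
from h import *
im=[]
for n in ('top','scene'):
    c=cap(n);im.append(c['frame']);print(n,c['fx'],'cam',ray(c,0,0)[0].round())
    for l in ('mill','lid','scoop','seed_jar','sugar_shaker','napkins','mug','spatula','cup','chunk0'):
        print(l,[(np.round(b['bbox']).astype(int).tolist(),round(b['p'],2)) for b in boxes_of(l,n)][:4])
    cv2.imwrite(f'pics/{n}.png',cv2.resize(c['frame'],(800,600),interpolation=cv2.INTER_CUBIC))
E
```

```text
top 409.5151055555933 cam [ 430.   21. 1014.]
mill [([266, 192, 54, 65], 0.78), ([395, 201, 41, 40], 0.54), ([260, 97, 43, 40], 0.49), ([154, 210, 37, 53], 0.27)]
lid [([392, 198, 44, 46], 0.6)]
scoop [([152, 209, 40, 56], 0.81), ([128, 279, 47, 42], 0.77), ([107, 166, 45, 34], 0.73)]
seed_jar [([217, 124, 27, 30], 0.61)]
sugar_shaker [([218, 274, 20, 29], 0.95)]
napkins [([320, 97, 54, 46], 0.68)]
mug [([261, 98, 41, 40], 0.86), ([152, 211, 40, 52], 0.55)]
spatula [([371, 270, 105, 52], 0.74), ([390, 200, 45, 43], 0.55)]
cup [([344, 277, 27, 25], 0.7), ([264, 192, 57, 68], 0.55)]
chunk0 [([173, 234, 13, 13], 0.39)]
scene 434.4203107808566 cam [1216.   78. 1066.]
mill [([249, 170, 48, 71], 0.89), ([310, 263, 28, 29], 0.18)]
lid [([155, 191, 36, 32], 0.77)]
scoop [([356, 197, 35, 39], 0.94), ([395, 238, 49, 42], 0.85), ([370, 158, 44, 31], 0.67)]
seed_jar [([311, 264, 25, 33], 0.64), ([247, 172, 50, 66], 0.4), ([367, 210, 8, 6], 0.23)]
sugar_shaker [([321, 159, 15, 27], 0.66)]
napkins [([180, 268, 56, 47], 0.94), ([250, 171, 46, 66], 0.56)]
mug [([250, 268, 44, 43], 0.95)]
spatula [([152, 144, 68, 37], 0.68), ([367, 213, 8, 2], 0.33), ([359, 197, 33, 35], 0.25)]
cup [([219, 153, 22, 22], 0.78), ([374, 207, 3, 7], 0.71)]
chunk0 [([374, 207, 0, 6], 0.61), ([367, 212, 8, 4], 0.51), ([370, 219, 12, 10], 0.49)]
```

View pics/top.png

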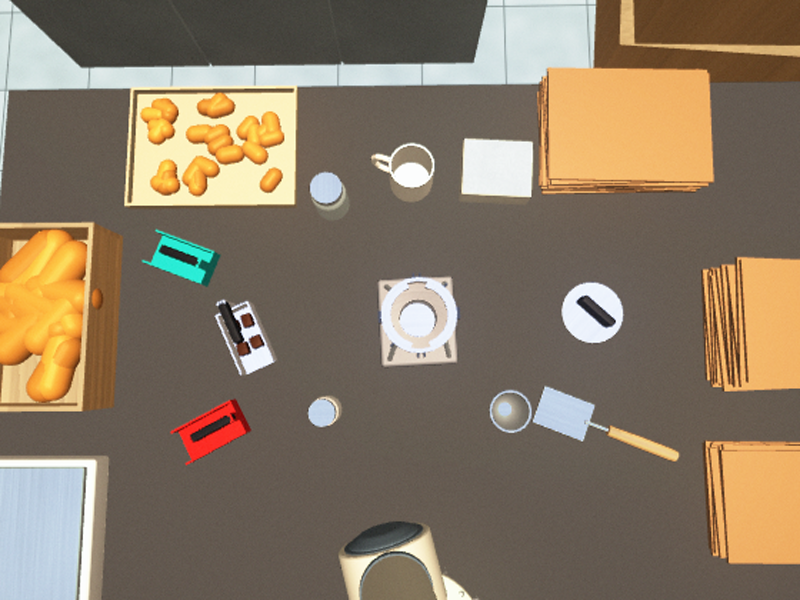

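View pics/scene.png

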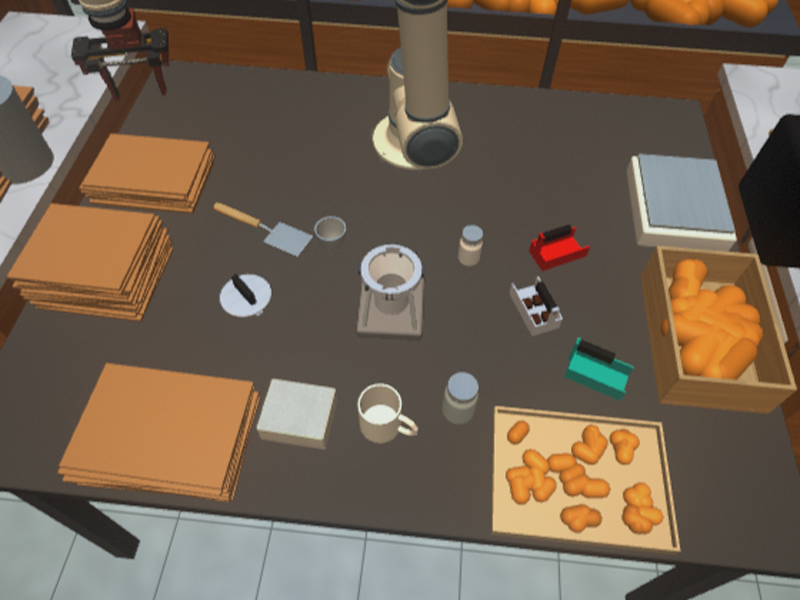

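The scoop-like things (800 px top view) are grey at (245,337) holding dark chunks, red at (212,430) and turquoise at (182,257). Grey aluminium with chunks fits, so I'll confirm it in a crop. The mill is at (418,320), the lid at (593,312).

Run:
```python
from h import *
c=cap('top');f=c['frame']
a=cv2.resize(f[200:275,140:205],(520,600),interpolation=cv2.INTER_CUBIC)
b=cv2.resize(f[190:260,260:325],(278,300),interpolation=cv2.INTER_CUBIC)
d=cv2.resize(f[190:250,385:445],(278,300),interpolation=cv2.INTER_CUBIC)
cv2.imwrite('pics/crop1.png',np.hstack([a,np.vstack([b,d])]))
print('lid',at(c,414.5,220,20),'bar',at(c,414.5,220,54),'mill',at(c,293,219,136),'scoop',at(c,171.5,236,0))
for l,u,v,z in (('jar',228,131,100),('shaker',227,287,85),('cup',357,288,60),('mug',289,115,85)): print(l,at(c,u,v,z))
```

```text
lid [ 522.8 -301.9   20. ] bar [ 519.6 -290.8   54. ] mill [515.7  -4.1 136. ] scoop [488.4 294.    0. ]
jar [724.1 142.8 100. ]
shaker [368.9 143.4  85. ]
cup [ 363.9 -150.8   60. ]
mug [766.4   1.4  85. ]
```

View pics/crop1.png

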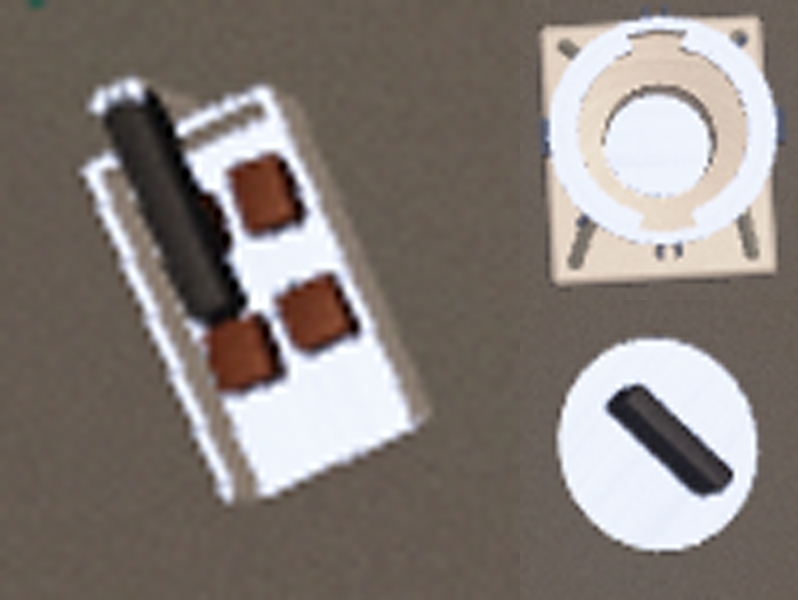

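The crop confirms the grey scoop: aluminium, three chunks in plain view and a fourth under the bar at (212,215). Its open lip is at lower right and the handle post at upper left. The mill gaps are at top (657,38) and bottom (667,220); the lid bar runs about 45° from (628,397) to (712,485).

```bash
python3 - <<'E'
from h import *
s=env.read_state();print(np.round(s['orientation'],3),s['grip_width'],np.round(s['ft_force'],2))
c=cap('wrist');print(np.round(c['hand_eye'],3),c['fx'],c['cx'],c['cy'])
E
# to (512,-272) : 330,300 
python3 -m inch '[1,1,0,0,0,0,1, 1,1,0,0,0,0,1, 1,1,0,0,0,0,1, 1,1,0,0,0,0,1, 1,1,0,0,0,0,1, 1,1,0,0,0,0,1, 1,1,0,0,0,0,1, 1,1,0,0,0,0,1]' 30
```

```text
[[ 0.953  0.303  0.   ]
 [ 0.303 -0.953 -0.   ]
 [ 0.     0.    -1.   ]] 0.9981508849239545 [ 0.4  -0.2  -0.65]
[[-1.0000e-03 -9.5500e-01 -2.9600e-01  8.1621e+01]
 [ 1.0000e+00 -0.0000e+00 -1.0000e-03 -1.2260e+00]
 [ 1.0000e-03 -2.9600e-01  9.5500e-01  1.9840e+01]
 [ 0.0000e+00  0.0000e+00  0.0000e+00  1.0000e+00]] 326.0551549590102 280.7342913906117 209.24062534080733
clock: 2.0
eef_pos: [422.7, -330.4, 404.9]
orientation: [[0.953, 0.303, 0.0], [0.303, -0.953, -0.0], [0.0, 0.001, -1.0]]
ft_force: [0.8, -0.5, 0.0]
grip_width: 1.002
grip_force: 0.0
```

```bash
cat > snap.py <<'E'
import sys,pickle
from h import *
c=cap('wrist');pickle.dump(c,open(f'{sys.argv[1]}.pkl','wb'));print(np.round(c['st']['eef_pos']),c['st']['clock'])
E
python3 snap.py lid
python3 -m inch '[0.2,1,0,0,0,1,1, 0.2,1,0,0,0,1,1, 0.2,1,0,0,0,1,1, 0.2,1,0,0,0,0,1, 0.2,1,0,0,0,0,1, 0,1,0,0,0,0,1, 0,1,0,0,0,0,1, 0,1,0,0,0,0,1]' >/dev/null
python3 -m inch '[0,1,0,0,0,0,1, 0,1,0,0,0,0,1, 0,0.7,0,0,0,0,1, 0,0,0,0,0,0,1, 0,0,0,0,0,0,1, 0,0,0,0,0,0,1, 0,0,0,0,0,0,1, 0,0,0,0,0,0,1]' >/dev/null
python3 snap.py mill
python3 -m inch '[0,1,0,0,0,0,1, 0,1,0,0,0,0,1, 0,1,0,0,0,0,1, 0,1,0,0,0,0,1, 0,1,0,0,0,0,1, 0,1,0,0,0,0,1, 0.3,1,0,0,0,0,1, 0.3,1,0,0,0,0,1]'
python3 -m inch '[0.2,0.5,0,0,0,0,1, 0,0.5,0,0,0,0,1, 0,0,0,0,0,0,1, 0,0,0,0,0,0,1, 0,0,0,0,0,0,1, 0,0,0,0,0,0,1, 0,0,0,0,0,0,1, 0,0,0,0,0,0,1]'
python3 snap.py scoop
python3 - <<'E'
from h import *
import pickle
g=[pickle.load(open(f'{n}.pkl','rb'))['frame'] for n in ('lid','mill','scoop')]
g=[cv2.resize(f,(400,300),interpolation=cv2.INTER_AREA) for f in g]
cv2.imwrite('pics/w3.png',np.vstack([np.hstack(g[:2]),np.hstack([g[2],g[2]*0])]))
E
```

```text
[ 423. -330.  405.] 2.0
[452. -12. 405.] 3.65
clock: 4.5
eef_pos: [469.9, 230.2, 404.8]
orientation: [[0.813, 0.582, 0.001], [0.582, -0.813, 0.0], [0.0, 0.0, -1.0]]
ft_force: [0.6, 0.2, 0.4]
grip_width: 1.0
grip_force: 0.0
clock: 5.3
eef_pos: [475.8, 258.8, 404.8]
orientation: [[0.813, 0.582, 0.0], [0.582, -0.813, 0.0], [0.0, 0.0, -1.0]]
ft_force: [-0.3, 0.7, 0.1]
grip_width: 1.0
grip_force: 0.0
[476. 259. 405.] 5.3
```

View pics/w3.png

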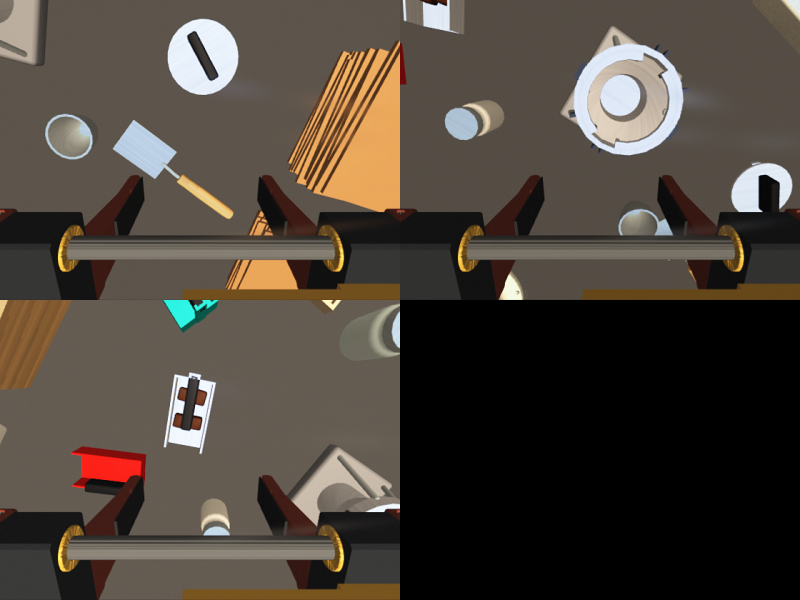

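The wrist views show the lid with its bar at (203,55), the mill mouth at (628,98) with gaps near (660,65) and (603,133), and the grey scoop at (190,410) with its lip end towards the bottom. Next I measure all three.

```bash
cat > meas.py <<'E'
from h import *
import pickle
def rect(c,x,y,z,h=90,k=3):  # top-down patch: col=+x', row: y ; k px per mm
    P=np.array([[x-h,y-h],[x+h,y-h],[x+h,y+h],[x-h,y+h]],float)
    src=np.float32([proj(c,[*p,z]) for p in P]);dst=np.float32([[0,0],[2*h*k,0],[2*h*k,2*h*k],[0,2*h*k]])
    return cv2.warpPerspective(c['frame'],cv2.getPerspectiveTransform(src,dst),(2*h*k,2*h*k),flags=cv2.INTER_CUBIC)
def blob(m,h=90,k=3):
    n,L,S,C=cv2.connectedComponentsWithStats(m.astype(np.uint8))
    i=min(range(1,n),key=lambda i:1e9 if S[i,4]<1500 else np.hypot(*(C[i]-h*k)));return (L==i).astype(np.uint8)
def hull(m): 
    cs,_=cv2.findContours(m,0,1);return max(cs,key=cv2.contourArea)
def xy(p,x,y,h=90,k=3): return np.round([x-h+p[0]/k,y-h+p[1]/k],1)
E
python3 - <<'E'
from meas import *
ld=lambda n:pickle.load(open(n+'.pkl','rb'))
out=[]
def bar(c,x,y,z):
    r=rect(c,x,y,z);m=blob(r.max(2)<70);b=cv2.minAreaRect(hull(m));cv2.drawContours(r,[np.int32(cv2.boxPoints(b))],0,(0,255,0),1);out.append(r)
    w=b[1];a=b[2]+(90 if w[1]>w[0] else 0);return xy(b[0],x,y),np.round(np.array(w)/3,1),round((a+90)%180-90,1)
def circ(c,x,y,z):
    r=rect(c,x,y,z);m=blob(cv2.morphologyEx((r.min(2)>165).astype(np.uint8),cv2.MORPH_CLOSE,np.ones((25,25))));e=cv2.fitEllipse(cv2.convexHull(hull(m)));cv2.ellipse(r,e,(0,0,255),1);out.append(r)
    return xy(e[0],x,y),np.round(np.array(e[1])/6,1)
print('scoop bar',bar(ld('scoop'),495,290,88))
c=ld('lid');print('lid',circ(c,521,-302,20.5));print('lid bar',bar(c,521,-298,54.5))
c=ld('mill');p,w=circ(c,515,-4,136);print('mill',p,w)
r=rect(c,p[0],p[1],136);t=np.arange(360)
for rad in (45,47,49):
    v=np.array([r[int(270+3*rad*np.sin(np.radians(a))),int(270+3*rad*np.cos(np.radians(a)))].min() for a in t]);d=t[v<200];print(rad,d.tolist())
cv2.imwrite('pics/m.png',cv2.resize(np.vstack([np.hstack(out[:2]),np.hstack(out[2:4])]),(600,600)))
E
```

```text
scoop bar (array([507.2, 298.6]), array([64.6, 34.1]), 24.1)
lid (array([ 526.4, -299.2]), array([51.7, 51.7]))
lid bar (array([ 526.1, -299. ]), array([64.4, 13.7]), 46.9)
mill [514.7   2.6] [59.  61.8]
45 [0, 1, 2, 3, 4, 5, 6, 7, 8, 9, 10, 11, 12, 13, 14, 15, 173, 174, 175, 176, 177, 178, 179, 180, 181, 182, 183, 184, 185, 186, 187, 188, 189, 190, 191, 192, 193, 194, 195, 196, 197, 198, 199, 200, 201, 202, 203, 204, 205, 206, 207, 208, 209, 210, 211, 212, 213, 214, 215, 216, 217, 218, 219, 220, 221, 222, 223, 224, 225, 226, 227, 228, 229, 230, 231, 232, 233, 234, 235, 236, 237, 238, 239, 240, 241, 242, 243, 244, 245, 246, 247, 248, 249, 250, 251, 252, 253, 254, 255, 256, 257, 258, 259, 260, 261, 262, 263, 264, 265, 266, 267, 268, 269, 270, 271, 272, 273, 274, 275, 276, 277, 278, 279, 280, 281, 282, 283, 284, 285, 286, 287, 288, 289, 290, 291, 292, 293, 294, 295, 296, 297, 298, 299, 300, 301, 302, 303, 304, 305, 306, 307, 308, 309, 310, 311, 312, 313, 314, 319, 342, 343, 344, 345, 346, 347, 348, 349, 350, 351, 352, 353, 354, 355, 356, 357, 358, 359]
47 [0, 1, 2, 3, 4, 5, 6, 7, 8, 9, 10, 11, 12, 13, 14, 15, 16, 172, 173, 174, 175, 176, 177, 178, 179, 180, 181, 182, 183, 184, 185, 186, 187, 188, 189, 190, 191, 192, 193, 194, 195, 196, 197, 198, 199, 200, 201, 202, 231, 232, 233, 234, 235, 236, 237, 238, 239, 241, 242, 243, 244, 245, 246, 247, 248, 249, 250, 251, 252, 253, 254, 255, 256, 258, 259, 260, 261, 262, 263, 264, 265, 266, 267, 268, 269, 270, 271, 272, 277, 278, 279, 280, 342, 343, 344, 345, 346, 347, 348, 349, 350, 351, 352, 353, 354, 355, 356, 357, 358, 359]
49 [0, 1, 2, 3, 4, 5, 6, 7, 8, 9, 10, 11, 12, 13, 14, 15, 16, 17, 171, 172, 173, 174, 175, 176, 177, 178, 179, 180, 181, 182, 183, 184, 185, 186, 187, 188, 189, 190, 191, 192, 193, 194, 195, 196, 197, 198, 199, 200, 201, 202, 203, 342, 343, 344, 345, 346, 347, 348, 349, 350, 351, 352, 353, 354, 355, 356, 357, 358, 359]
```

View pics/m.png

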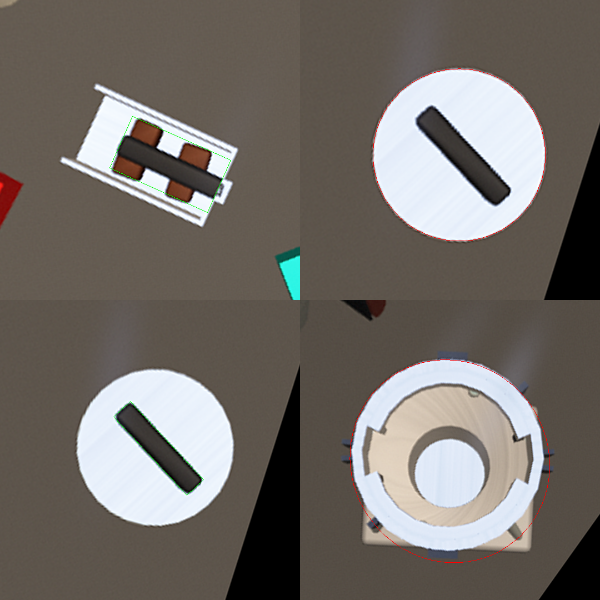

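Run:
```python
from meas import *
ld=lambda n:pickle.load(open(n+'.pkl','rb'))
c=ld('scoop');r=rect(c,495,290,88);ri=r.astype(int)
for th in (15,25):
    m=blob(((ri.max(2)-ri.min(2))<th)&(ri.max(2)<75));b=cv2.minAreaRect(hull(m));w=b[1];print('bar',xy(b[0],495,290),np.array(w)/3,b[2]+(90 if w[1]>w[0] else 0))
# pan wall tops z=35: lines
r=rect(c,495,290,35);m=blob(cv2.morphologyEx((r.min(2)>150).astype(np.uint8),cv2.MORPH_CLOSE,np.ones((35,35))));b=cv2.minAreaRect(hull(m));w=b[1];print('pan',xy(b[0],495,290),np.array(w)/3,b[2]+(90 if w[1]>w[0] else 0))
c=ld('mill');r=rect(c,513,-1,136);g=cv2.medianBlur(r.min(2),5)
pts=[]
for a in np.radians(np.arange(0,360,2)):
    for rad in np.arange(64,50,-.33):
        p=(int(round(270+3*rad*np.cos(a))),int(round(270+3*rad*np.sin(a))))
        if g[p[1],p[0]]>200: pts.append(p);break
pts=np.array(pts,float);k=np.ones(len(pts),bool)
for _ in range(5):
    A=np.c_[2*pts,np.ones(len(pts))];s=np.linalg.lstsq(A[k],(pts[k]**2).sum(1),rcond=None)[0];R=np.sqrt(s[2]+s[0]**2+s[1]**2);k=abs(np.hypot(*(pts-s[:2]).T)-R)<4
print('mill',xy(s[:2],513,-1),R/3,k.sum())
for rad in (46,48):
    v=np.array([g[int(s[1]+3*rad*np.sin(np.radians(a))),int(s[0]+3*rad*np.cos(np.radians(a)))] for a in range(-60,300)]);d=np.arange(-60,300)[v<205]
    a=d[abs(d)<30];b=d[abs(d-180)<30];print(a.min(),a.max(),b.min(),b.max())
```

```text
bar [506.8 299.5] [64.65238444 18.33079529] 28.44292640686035
bar [505.4 301.5] [64.5282491  32.48668671] 39.434898376464844
pan [488.9 291.9] [117.46364339  61.1996816 ] 24.75495147705078
mill [513.5  -1.1] 56.888122233382084 180
-13 18 167 199
-14 19 167 199
```

```bash
python3 -m inch '[0.4,0.6,-0.4,0,0,-0.9,1, 0.37,0.64,-0.8,0,0,-0.95,1, 0,0,-1,0,0,0,1, 0,0,-1,0,0,0,1, 0,0,-1,0,0,0,1, 0,0,-0.8,0,0,0,1, 0,0,-0.53,0,0,0,1, 0,0,0,0,0,0,1]'
python3 -m inch '[0,0,0,0,0,0,0, 0,0,0,0,0,0,0, 0,0,0,0,0,0,0, 0,0,0,0,0,0,0, 0,0,0,0,0,0,0, 0,0,0,0,0,0,0, 0,0,0,0,0,0,0, 0,0,0,0,0,0,0]' 50
```

```text
clock: 6.15
eef_pos: [498.3, 296.0, 235.9]
orientation: [[0.91, 0.415, -0.004], [0.415, -0.91, -0.002], [-0.005, 0.0, -1.0]]
ft_force: [0.1, 0.1, -0.6]
grip_width: 1.001
grip_force: 0.0
clock: 6.95
eef_pos: [498.9, 296.4, 238.7]
orientation: [[0.91, 0.415, -0.0], [0.415, -0.91, -0.0], [-0.0, -0.0, -1.0]]
ft_force: [-0.1, -0.8, -0.3]
grip_width: 0.314
grip_force: 0.0
```

```bash
python3 -m inch '[0,0,0,0,0,0,0, 0,0,0,0,0,0,0, 0,0,0,0,0,0,0, 0,0,0.5,0,0,0,0, 0,0,1,0,0,0,0, 0,0,1,0,0,0,0, 0,0,1,0,0,0,0, 0,0,1,0,0,0,0]' 50
python3 -m inch '[0,0,0.38,0,0,0,0, 0,0,0,0,0,0,0, 0,0,0,0,0,0,0, 0,0,0,0,0,0,0, 0,0,0,0,0,0,0, 0,0,0,0,0,0,0, 0,0,0,0,0,0,0, 0,0,0,0,0,0,0]'
```

```text
clock: 7.75
eef_pos: [498.6, 296.3, 375.8]
orientation: [[0.91, 0.415, 0.0], [0.415, -0.91, 0.0], [0.0, -0.0, -1.0]]
ft_force: [0.2, 0.1, -2.1]
grip_width: 0.155
grip_force: 50.0
clock: 8.55
eef_pos: [498.9, 296.4, 384.9]
orientation: [[0.91, 0.415, -0.0], [0.415, -0.91, -0.0], [-0.0, 0.0, -1.0]]
ft_force: [0.4, 0.3, -2.0]
grip_width: 0.16
grip_force: 50.0
```

```bash
python3 -m inch '[0.1,-0.4,0,0,0,-0.2,0, 0.3,-0.8,0,0,0,-0.4,0, 0.4,-1,0,0,0,-0.5,0, 0.4,-1,0,0,0,-0.5,0, 0.4,-1,0,0,0,-0.5,0, 0.4,-1,0,0,0,-0.5,0, 0.4,-1,0,0,0,-0.5,0, 0.3,-0.9,0,0,0,-0.4,0]' 50 >/dev/null
python3 -m inch '[0.3,-0.9,0,0,0,-0.3,0, 0.2,-0.8,0,0,0,-0.2,0, 0.2,-0.6,0,0,0,-0.08,0, 0.02,-0.4,0,0,0,0,0, 0,-0.11,0,0,0,0,0, 0,0,0,0,0,0,0, 0,0,0,0,0,0,0, 0,0,0,0,0,0,0]'
python3 snap.py carry
python3 - <<'E'
from h import *
import pickle
w=pickle.load(open('carry.pkl','rb'));t=cap('top');s=cap('scene')
a=cv2.resize(w['frame'],(400,300));b=cv2.resize(t['frame'][150:270,220:380],(400,300));d=cv2.resize(s['frame'][120:270,180:380],(400,300))
cv2.imwrite('pics/carry.png',np.vstack([np.hstack([a,b]),np.hstack([d,d*0])]))
E
```

```text
clock: 10.15
eef_pos: [601.3, 0.0, 385.3]
orientation: [[1.0, 0.002, 0.0], [0.002, -1.0, 0.0], [0.0, -0.0, -1.0]]
ft_force: [0.7, 0.3, -3.0]
grip_width: 0.157
grip_force: 50.0
[601.   0. 385.] 10.15
```

View pics/carry.png

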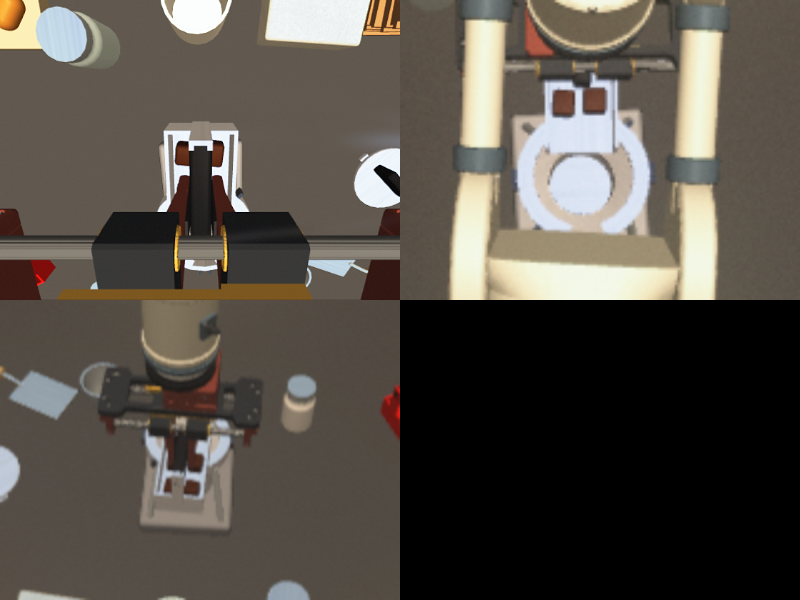

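The scoop is centred over the mouth and its lip is about 15 mm short of the centre (top crop: lip at (583,152), mouth centre at about (584,166)). Now I tip it about the lip.

```bash
python3 -m inch '[-0.42,0,0.11,0,-0.5,0,0, -0.43,0,0.09,0,-0.5,0,0, -0.43,0,0.07,0,-0.5,0,0, -0.43,0,0.05,0,-0.5,0,0, -0.44,0,0.02,0,-0.5,0,0, -0.43,0,0,0,-0.5,0,0, -0.43,0,-0.02,0,-0.5,0,0, -0.43,0,-0.05,0,-0.5,0,0]' 55
python3 -m inch '[-0.43,0,-0.07,0,-0.5,0,0, -0.43,0,-0.09,0,-0.5,0,0, -0.42,0,-0.12,0,-0.5,0,0, -0.41,0,-0.13,0,-0.5,0,0, 0,0,0,0,0,0,0, 0,0,0,0,0,0,0, 0,0,0,0,0,0,0, 0,0,0,0,0,0,0]'
python3 -m inch '[-0.4,0,-0.16,0,-0.5,0,0, -0.4,0,-0.18,0,-0.5,0,0, -0.39,0,-0.2,0,-0.5,0,0, -0.38,0,-0.22,0,-0.5,0,0, 0,0,0,0,0,0,0, 0,0,0,0,0,0,0, 0,0,0,0,0,0,0, 0,0,0,0,0,0,0]'
python3 snap.py p1
python3 - <<'E'
from h import *
import pickle
w=pickle.load(open('p1.pkl','rb'));t=cap('top');s=cap('scene')
a=cv2.resize(w['frame'],(400,300));b=cv2.resize(t['frame'][150:270,220:380],(400,300));d=cv2.resize(s['frame'][120:270,180:380],(400,300))
cv2.imwrite('pics/p1.png',np.vstack([np.hstack([a,b]),np.hstack([d,d*0])]))
E
```

```text
clock: 11.1
eef_pos: [497.5, -0.6, 393.3]
orientation: [[0.913, 0.001, 0.408], [0.001, -1.0, 0.0], [0.408, 0.0, -0.913]]
ft_force: [-0.2, -0.2, -3.3]
grip_width: 0.152
grip_force: 55.0
clock: 11.9
eef_pos: [448.1, -0.9, 381.2]
orientation: [[0.809, 0.001, 0.587], [0.001, -1.0, 0.0], [0.587, 0.001, -0.809]]
ft_force: [-0.1, 0.1, -2.4]
grip_width: 0.152
grip_force: 55.0
clock: 12.7
eef_pos: [407.3, -0.9, 360.4]
orientation: [[0.672, 0.001, 0.741], [0.001, -1.0, -0.0], [0.741, 0.001, -0.672]]
ft_force: [-0.0, -0.2, -2.7]
grip_width: 0.157
grip_force: 55.0
[407.  -1. 360.] 12.7
```

View pics/p1.png

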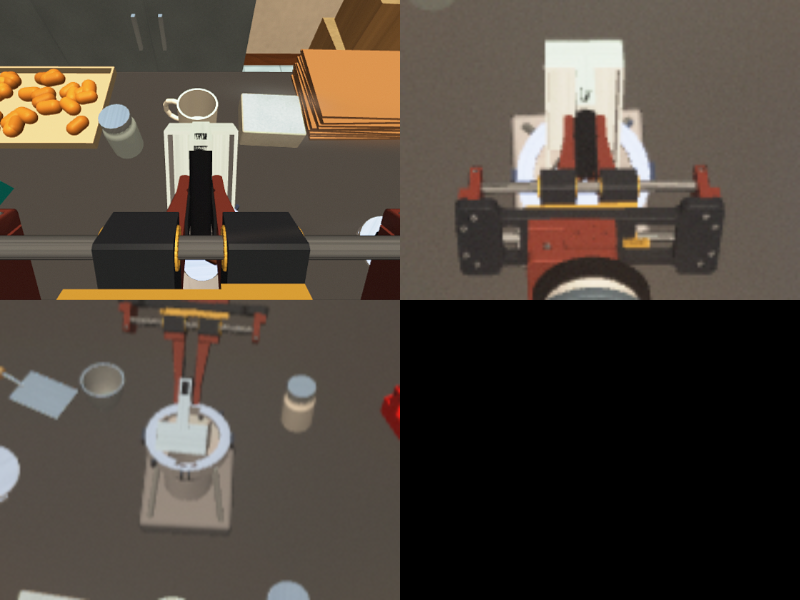

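The wrist view shows the pan empty at (200,160) and no chunk on the counter. I return the scoop to its old spot.

```bash
python3 -m inch '[0.77,0,0.42,0,1,0,0, 0.8,0,0.34,0,1,0,0, 0.83,0,0.25,0,1,0,0, 0.86,0,0.16,0,1,0,0, 0.86,0,0.07,0,1,0,0, 0.87,0,-0.02,0,1,0,0, 0.86,0,-0.12,0,1,0,0, 0.85,0,-0.2,0,1,0,0]' 55
python3 -m inch '[0,0.4,0,0,0,0.2,0, -0.3,0.8,0,0,0,0.4,0, -0.4,1,0,0,0,0.5,0, -0.4,1,0,0,0,0.5,0, -0.4,1,0,0,0,0.5,0, -0.4,1,0,0,0,0.5,0, -0.4,1,0,0,0,0.5,0, -0.3,0.9,0,0,0,0.4,0]' >/dev/null
python3 snap.py chk
python3 -m inch '[-0.3,0.9,0,0,0,0.3,0, -0.3,0.8,0,0,0,0.2,0, -0.3,0.6,0,0,0,0.08,0, -0.12,0.4,0,0,0,0,0, 0,0.1,0,0,0,0,0, 0,0,0,0,0,0,0, 0,0,0,0,0,0,0, 0,0,0,0,0,0,0]'
python3 - <<'E'
from h import *
t=cap('top');s=cap('scene');w=cap('wrist')
b=cv2.resize(t['frame'][190:250,260:340],(400,300),interpolation=2);d=cv2.resize(s['frame'][165:240,225:325],(400,300),interpolation=2);e=cv2.resize(s['frame'][120:270,300:500],(400,300),interpolation=2)
cv2.imwrite('pics/p2.png',np.vstack([np.hstack([b,d]),np.hstack([e,cv2.resize(w['frame'],(400,300))])]))
E
```

```text
clock: 13.65
eef_pos: [609.6, -0.9, 387.0]
orientation: [[1.0, 0.001, -0.006], [0.001, -1.0, -0.0], [-0.006, 0.0, -1.0]]
ft_force: [-0.0, -0.6, -1.2]
grip_width: 0.156
grip_force: 55.0
[528. 214. 388.] 14.45
clock: 15.3
eef_pos: [499.9, 295.3, 386.4]
orientation: [[0.91, 0.414, -0.004], [0.414, -0.91, -0.002], [-0.004, 0.0, -1.0]]
ft_force: [0.3, 0.2, -2.3]
grip_width: 0.158
grip_force: 55.0
```

View pics/p2.png

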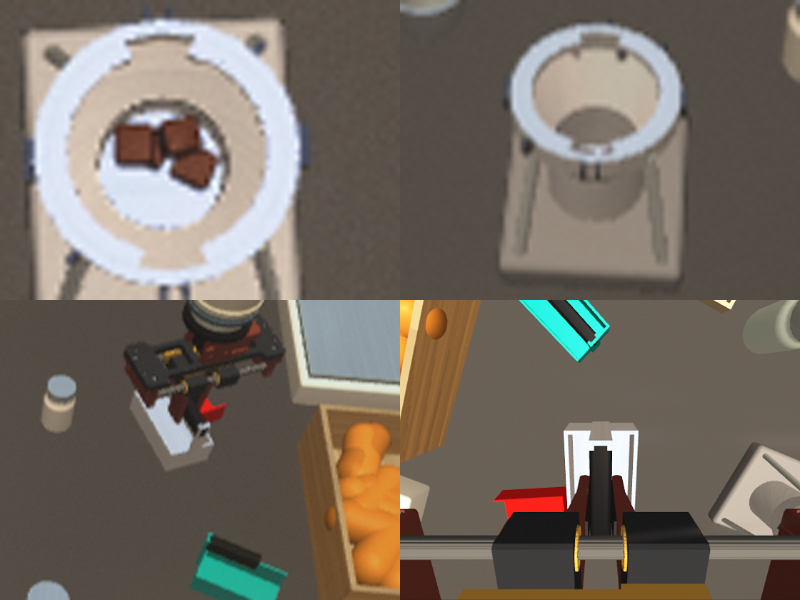

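Three chunks show in the chamber at (138,145), (182,135) and (193,168), one of them leaning, so the fourth may lie beneath. I set the scoop down, then look closer.

```bash
python3 -m inch '[0,0,-0.5,0,0,0,0, 0,0,-1,0,0,0,0, 0,0,-1,0,0,0,0, 0,0,-1,0,0,0,0, 0,0,-0.8,0,0,0,0, 0,0,-0.4,0,0,0,0, 0,0,-0.18,0,0,0,0, 0,0,0,0,0,0,0]' 55
python3 -m inch '[0,0,0,0,0,0,0, 0,0,0,0,0,0,0.4, 0,0,0,0,0,0,0.6, 0,0,0,0,0,0,0.6, 0,0,0,0,0,0,0.6, 0,0,0,0,0,0,0.6, 0,0,0,0,0,0,0.6, 0,0,0,0,0,0,0.6]'
python3 -m inch '[0,0,0.3,0,0,0,0.6, 0,0,0.7,0,0,0,0.6, 0,0,1,0,0,0,0.6, 0,0,1,0,0,0,0.6, 0,0,1,0,0,0,0.6, 0,0,1,0,0,0,0.6, 0,-0.5,0,0,0,0,0.8, 0.2,-1,0,0,0,0,1]'
python3 snap.py sc2
python3 -m inch '[0.1,-1,0,0,0,-0.3,1, 0,-1,0,0,0,-0.5,1, 0,-1,0,0,0,-0.5,1, 0,-1,0,0,0,-0.5,1, 0,-1,0,0,0,-0.5,1, 0,-1,0,0,0,-0.5,1, 0,-1,0,0,0,-0.5,1, 0,-0.9,0,0,0,0,1]'
python3 -m inch '[0,-0.4,0,0,0,0,1, 0,0,0,0,0,0,1, 0,0,0,0,0,0,1, 0,0,0,0,0,0,1, 0,0,0,0,0,0,1, 0,0,0,0,0,0,1, 0,0,0,0,0,0,1, 0,0,0,0,0,0,1]' >/dev/null
python3 snap.py mill2
python3 - <<'E'
from meas import *
c=pickle.load(open('sc2.pkl','rb'));u=proj(c,[495,290,10]).astype(int);print(u)
x,y=np.clip(u,[70,60],[490,360]);a=cv2.resize(c['frame'][y-60:y+60,x-70:x+70],(400,400),interpolation=2)
c=pickle.load(open('mill2.pkl','rb'));u=proj(c,[513,-1,80]).astype(int);print(u)
x,y=np.clip(u,[60,50],[500,370]);b=cv2.resize(c['frame'][y-50:y+50,x-50:x+50],(400,400),interpolation=2)
cv2.imwrite('pics/p3.png',np.hstack([a,b]))
E
```

```text
clock: 16.25
eef_pos: [499.6, 296.1, 240.3]
orientation: [[0.91, 0.415, -0.003], [0.415, -0.91, -0.001], [-0.004, -0.0, -1.0]]
ft_force: [0.6, 0.1, -1.7]
grip_width: 0.16
grip_force: 55.0
clock: 17.05
eef_pos: [499.5, 296.1, 240.0]
orientation: [[0.91, 0.415, -0.004], [0.415, -0.91, -0.002], [-0.004, -0.0, -1.0]]
ft_force: [-0.5, 0.4, -0.2]
grip_width: 0.599
grip_force: 0.0
clock: 17.85
eef_pos: [505.0, 251.5, 391.3]
orientation: [[0.908, 0.418, -0.002], [0.418, -0.908, -0.0], [-0.002, -0.0, -1.0]]
ft_force: [0.5, -0.1, -0.4]
grip_width: 0.744
grip_force: 0.0
[505. 251. 391.] 17.85
clock: 18.7
eef_pos: [508.0, 12.2, 389.3]
orientation: [[0.997, 0.08, -0.005], [0.08, -0.997, -0.001], [-0.005, 0.0, -1.0]]
ft_force: [0.1, -0.4, 0.4]
grip_width: 0.999
grip_force: 0.0
[509.   2. 390.] 19.5
[247 177]
[286 194]
```

View pics/p3.png

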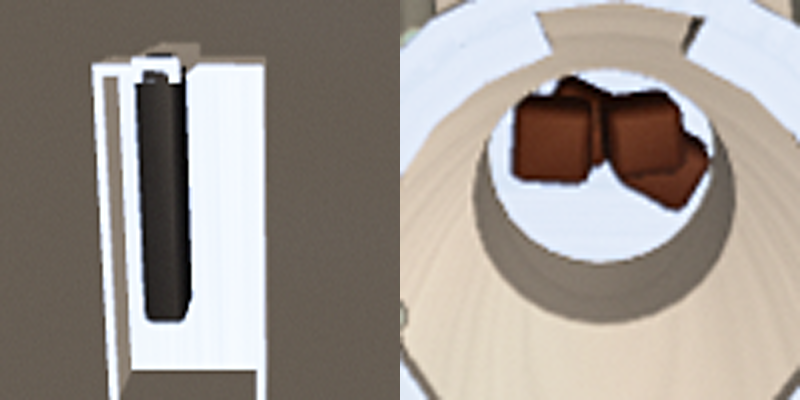

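All four chunks are visible in the chamber (right panel, around (610,130)), and the scoop stands empty. Now the lid.

```bash
python3 - <<'E'
from meas import *
c=pickle.load(open('mill2.pkl','rb'));r=rect(c,513,-1,136);g=cv2.medianBlur(r.min(2),5)
pts=[]
for a in np.radians(np.arange(0,360,2)):
    for rad in np.arange(64,50,-.33):
        p=(int(round(270+3*rad*np.cos(a))),int(round(270+3*rad*np.sin(a))))
        if g[p[1],p[0]]>200: pts.append(p);break
pts=np.array(pts,float);k=np.ones(len(pts),bool)
for _ in range(5):
    A=np.c_[2*pts,np.ones(len(pts))];s=np.linalg.lstsq(A[k],(pts[k]**2).sum(1),rcond=None)[0];R=np.sqrt(s[2]+s[0]**2+s[1]**2);k=abs(np.hypot(*(pts-s[:2]).T)-R)<4
print('mill',xy(s[:2],513,-1),R/3,k.sum())
for rad in (46,48):
    v=np.array([g[int(s[1]+3*rad*np.sin(np.radians(a))),int(s[0]+3*rad*np.cos(np.radians(a)))] for a in range(-60,300)]);d=np.arange(-60,300)[v<205]
    a=d[abs(d)<30];b=d[abs(d-180)<30];print([(x.min(),x.max()) for x in (a,b) if len(x)])
E
python3 -m inch '[0.1,-1,0,0,0,0.7,1, 0.1,-1,0,0,0,0.8,1, 0.1,-1,0,0,0,0.8,1, 0.1,-1,0,0,0,0.8,1, 0.1,-1,0,0,0,0.8,1, 0.08,-1,0,0,0,0.8,1, 0,-1,0,0,0,0.8,1, 0,-1,-0.2,0,0,0.8,1]' >/dev/null
python3 -m inch '[0,-0.9,-0.5,0,0,0.75,1, 0,-0.7,-0.8,0,0,0,1, 0,-0.43,-1,0,0,0,1, 0,0,-0.6,0,0,0,1, 0,0,-0.4,0,0,0,1, 0,0,0,0,0,0,1, 0,0,0,0,0,0,1, 0,0,0,0,0,0,1]' 30
```

```text
mill [513.5  -1.1] 56.86710216221505 180
[(np.int64(-13), np.int64(19)), (np.int64(167), np.int64(199))]
[(np.int64(-13), np.int64(20)), (np.int64(166), np.int64(199))]
clock: 21.15
eef_pos: [526.3, -298.7, 286.9]
orientation: [[0.681, 0.732, -0.001], [0.732, -0.681, -0.005], [-0.004, 0.003, -1.0]]
ft_force: [-0.4, -0.2, -0.6]
grip_width: 1.001
grip_force: 0.0
```

```bash
python3 -m inch '[0,0,-0.7,0,0,0,1, 0,0,-0.8,0,0,0,0.6, 0,0,-0.7,0,0,0,0.4, 0,0,-0.47,0,0,0,0.4, 0,0,0,0,0,0,0.3, 0,0,0,0,0,0,0, 0,0,0,0,0,0,0, 0,0,0,0,0,0,0]' 40
python3 -m inch '[0,0,0,0,0,0,0, 0,0,0,0,0,0,0, 0,0,0,0,0,0,0, 0,0,0,0,0,0,0, 0,0,0,0,0,0,0, 0,0,0,0,0,0,0, 0,0,0,0,0,0,0, 0,0,0,0,0,0,0]' 40
python3 -m inch '[0,0,0.4,0,0,0,0, 0,0,0.8,0,0,0,0, 0,0,1,0,0,0,0, 0,0,1,0,0,0,0, 0,0,1,0,0,0,0, 0,0,1,0,0,0,0, 0,0,0.6,0,0,0,0, 0,0,0,0,0,0,0]' 40
```

```text
clock: 21.95
eef_pos: [526.2, -299.0, 206.1]
orientation: [[0.682, 0.732, -0.002], [0.732, -0.682, -0.004], [-0.004, 0.002, -1.0]]
ft_force: [-0.8, -0.1, 0.1]
grip_width: 0.402
grip_force: 0.0
clock: 22.75
eef_pos: [526.0, -298.9, 205.2]
orientation: [[0.682, 0.732, -0.003], [0.732, -0.682, -0.004], [-0.004, 0.001, -1.0]]
ft_force: [0.6, -0.6, 2.2]
grip_width: 0.159
grip_force: 40.0
clock: 23.55
eef_pos: [525.9, -298.7, 383.1]
orientation: [[0.682, 0.732, 0.002], [0.732, -0.681, -0.006], [-0.003, 0.006, -1.0]]
ft_force: [0.1, -0.3, -2.1]
grip_width: 0.155
grip_force: 40.0
```

```bash
python3 -m inch '[-0.05,0.4,0,0,0,-0.4,0, -0.06,0.8,0,0,0,-0.8,0, -0.06,1,0,0,0,-0.8,0, -0.06,1,0,0,0,-0.8,0, -0.06,1,0,0,0,-0.8,0, -0.06,1,0,0,0,-0.8,0, -0.06,1,0,0,0,-0.8,0, 0,1,0,0,0,-0.8,0]' 40 >/dev/null
python3 -m inch '[0,1,0,0,0,-0.8,0, 0,0.8,0,0,0,-0.55,0, 0,0.6,0,0,0,0,0, 0,0.32,0,0,0,0,0, 0,0,0,0,0,0,0, 0,0,0,0,0,0,0, 0,0,0,0,0,0,0, 0,0,0,0,0,0,0]'
python3 - <<'E'
from meas import *
s=env.read_state();O=np.array(s['orientation']);print(np.round(s['eef_pos'],2),np.degrees(np.arctan2(O[1,0],O[0,0])),np.round(s['joint_pos'],2))
c=cap('wrist');pickle.dump(c,open('lidh.pkl','wb'))
t=cap('top')
z=s['eef_pos'][2]-163-42.2+20.5
f=t['frame'].copy();print(z,proj(t,[513.5,-1.1,z]))
a=cv2.resize(c['frame'],(400,300));b=cv2.resize(f[180:255,245:345],(400,300),interpolation=2)
r=rect(c,513.5,-1,z,h=70,k=3);r2=rect(c,513.5,-1,136,h=70,k=3)
for R in (r,r2): cv2.circle(R,(210,210),156 if R is r else 171,(0,0,255),1)
cv2.imwrite('pics/lh.png',np.vstack([np.hstack([a,b]),np.hstack([cv2.resize(r,(300,300)),cv2.resize(r2,(300,300)),np.zeros((300,200,3),np.uint8)])]))
E
```

```text
clock: 25.15
eef_pos: [513.7, -2.0, 378.8]
orientation: [[0.999, 0.05, -0.005], [0.05, -0.999, -0.0], [-0.005, 0.0, -1.0]]
ft_force: [0.5, -0.0, -2.6]
grip_width: 0.154
grip_force: 40.0
[513.65  -2.02 378.8 ] 2.865816115481346 [-0.07 -0.14  1.51 -0.    1.78  1.45]
194.10092203330106 [292.3 217.3]
```

View pics/lh.png

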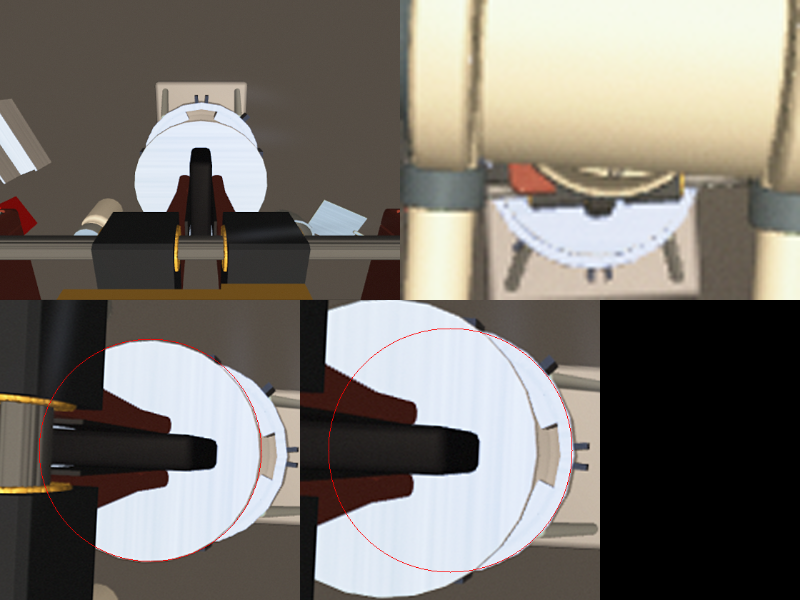

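The rectified views (bottom row) show the lid disc and the rim both on their predicted circles, with gap bars at (292,450) in line with the lid bar. Lowering.

```bash
python3 -m inch '[0,0.02,-0.3,0,0,0,0, 0,0,-0.4,0,0,0,0, 0,0,-0.4,0,0,0,0, 0,0,-0.1,0,0,0,0, 0,0,-0.05,0,0,0,0, 0,0,0,0,0,0,0, 0,0,0,0,0,0,0, 0,0,0,0,0,0,0]' 50
python3 -m inch '[0,0,-0.05,0,0,0,0, 0,0,-0.05,0,0,0,0, 0,0,-0.05,0,0,0,0, 0,0,-0.05,0,0,0,0, 0,0,-0.05,0,0,0,0, 0,0,0,0,0,0,0, 0,0,0,0,0,0,0, 0,0,0,0,0,0,0]'
```

```text
clock: 26.05
eef_pos: [513.7, -0.6, 342.0]
orientation: [[0.999, 0.051, -0.003], [0.051, -0.999, -0.0], [-0.003, 0.0, -1.0]]
ft_force: [-0.5, 0.6, -0.5]
grip_width: 0.16
grip_force: 50.0
clock: 26.85
eef_pos: [513.6, -0.6, 334.0]
orientation: [[0.999, 0.051, -0.004], [0.051, -0.999, -0.0], [-0.004, 0.0, -1.0]]
ft_force: [0.3, -0.0, -1.5]
grip_width: 0.154
grip_force: 50.0
```

```bash
python3 -m inch '[0,0,-0.05,0,0,0,0, 0,0,-0.05,0,0,0,0, 0,0,-0.05,0,0,0,0, 0,0,-0.05,0,0,0,0, 0,0,-0.04,0,0,0,0, 0,0,0,0,0,0,0, 0,0,0,0,0,0,0, 0,0,0,0,0,0,0]' 50
```

```text
clock: 27.65
eef_pos: [513.6, -0.7, 326.7]
orientation: [[0.999, 0.051, -0.004], [0.051, -0.999, -0.0], [-0.004, -0.0, -1.0]]
ft_force: [-0.7, 0.5, -1.0]
grip_width: 0.157
grip_force: 50.0
```

```bash
python3 -m inch '[0,0,-0.02,0,0,0,0, 0,0,-0.02,0,0,0,0, 0,0,0,0,0,0,0, 0,0,0,0,0,0,0, 0,0,0,0,0,0,0, 0,0,0,0,0,0,0, 0,0,0,0,0,0,0, 0,0,0,0,0,0,0]' 50
python3 -m inch '[0,0,-0.02,0,0,0,0, 0,0,-0.02,0,0,0,0, 0,0,0,0,0,0,0, 0,0,0,0,0,0,0, 0,0,0,0,0,0,0, 0,0,0,0,0,0,0, 0,0,0,0,0,0,0, 0,0,0,0,0,0,0]' 50
```

```text
clock: 28.45
eef_pos: [513.5, -0.6, 326.7]
orientation: [[0.999, 0.051, -0.003], [0.051, -0.999, -0.0], [-0.003, 0.0, -1.0]]
ft_force: [-3.0, 0.8, 6.1]
grip_width: 0.159
grip_force: 50.0
clock: 29.25
eef_pos: [513.3, -0.6, 326.6]
orientation: [[0.999, 0.051, -0.003], [0.051, -0.999, -0.0], [-0.003, 0.0, -1.0]]
ft_force: [-4.3, 0.7, 10.2]
grip_width: 0.155
grip_force: 50.0
```

```bash
python3 -m inch '[0,0,0.04,0,0,0,0, 0,0,0,0,0,-0.3,0, 0,0,0,0,0,-0.5,0, 0,0,0,0,0,-0.5,0, 0,0,0,0,0,-0.5,0, 0,0,0,0,0,-0.5,0, 0,0,0,0,0,-0.2,0, 0,0,0,0,0,0,0]' 60
python3 -m inch '[0,0,0,0,0,-0.3,0, 0,0,0,0,0,-0.5,0, 0,0,0,0,0,-0.5,0, 0,0,0,0,0,-0.5,0, 0,0,0,0,0,-0.5,0, 0,0,0,0,0,-0.2,0, 0,0,0,0,0,0,0, 0,0,0,0,0,0,0]' 60
python3 -c "
from h import *
s=env.read_state();O=np.array(s['orientation']);print(np.degrees(np.arctan2(O[1,0],O[0,0])),np.round(s['torque'],3),np.round(s['joint_pos'],2))"
```

```text
clock: 30.05
eef_pos: [513.7, -1.0, 326.7]
orientation: [[0.978, -0.21, -0.003], [-0.21, -0.978, -0.0], [-0.002, 0.001, -1.0]]
ft_force: [-1.3, -2.5, 4.5]
grip_width: 0.159
grip_force: 60.0
clock: 30.85
eef_pos: [513.6, -1.1, 326.7]
orientation: [[0.89, -0.456, -0.002], [-0.456, -0.89, 0.001], [-0.002, 0.0, -1.0]]
ft_force: [-2.0, -2.0, 5.8]
grip_width: 0.157
grip_force: 60.0
-27.10113448676424 [-0.24   0.438  0.099] [-0.07 -0.14  1.6   0.    1.69  1.98]
```

```bash
python3 -m inch '[0,0,0,0,0,-0.4,0, 0,0,0,0,0,-0.5,0, 0,0,0,0,0,-0.5,0, 0,0,0,0,0,-0.5,0, 0,0,0,0,0,-0.4,0, 0,0,0,0,0,-0.2,0, 0,0,0,0,0,0,0, 0,0,0,0,0,0,0]' 60
python3 -m inch '[0,0,0,0,0,0,0, 0,0,0,0,0,0,0, 0,0,0,0,0,0,0, 0,0,0,0,0,0,0, 0,0,0,0,0,0,0, 0,0,0,0,0,0,0, 0,0,0,0,0,0,0, 0,0,0,0,0,0,0]' 60
python3 - <<'E'
from meas import *
s=env.read_state();O=np.array(s['orientation']);print(np.degrees(np.arctan2(O[1,0],O[0,0])),np.round(s['torque'],3))
c=cap('wrist')
# bar angle seen in the picture, at z = 121.5+54.5
r=rect(c,513.5,-1,176,h=70,k=3);cv2.imwrite('pics/fin.png',np.hstack([cv2.resize(c['frame'],(400,300)),cv2.resize(r,(300,300))]))
E
```

```text
clock: 31.65
eef_pos: [513.6, -1.2, 326.7]
orientation: [[0.742, -0.67, -0.002], [-0.67, -0.742, 0.001], [-0.002, 0.0, -1.0]]
ft_force: [-2.3, -3.6, 6.2]
grip_width: 0.156
grip_force: 60.0
clock: 32.45
eef_pos: [513.6, -1.2, 326.6]
orientation: [[0.742, -0.67, -0.002], [-0.67, -0.742, 0.002], [-0.003, 0.0, -1.0]]
ft_force: [-2.3, -3.3, 5.7]
grip_width: 0.159
grip_force: 60.0
-42.098003341330866 [-0.249  0.631  0.167]
```

View pics/fin.png

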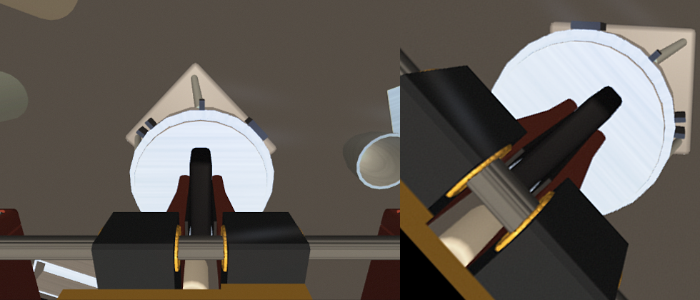

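The lid sits flat on the rim and its bar at (200,160) points straight at the half-way mark at (200,103), midway between the gap bars at (147,128) and the lock block at (257,130). Handing in.

```bash
python3 -c "
from bench import job_done
print(job_done())"
```

```text
the job is handed in; nothing more can be done
None
```

The job is handed in at about 32 s, with no verdict returned: all four chunks are in the chamber, the empty scoop is upright back at its old spot, and the lid is seated, turned to the half-way mark (about 45°) and still gripped.

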